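# Charge the spirit dispenser, then draw the ball iron and hold it level over the dish

### The arm

A 6-joint arm with a two-finger parallel gripper is mounted at the origin on the work surface; the furniture and walls round the work are solid. World frame = base frame: x ahead of the robot, y to its left, z up, the work surface at z = 0. Lengths are in mm, angles in rad, forces in N, time in s.
With the tool pointing down it reaches from about 400 to 925 mm from the base axis. Payload 3.4 kg.
Tool frame: the origin (TCP) lies on the mounting face of the last link; the fingertips stand 173 mm ahead of it and the grasp point (between the pads) lies 155 mm ahead of it; z points along the fingers, y is the line along which they close (so a half turn about z gives the same grasp; the last joint's range is limited). The gripper opens to 85 mm and grips with 20 to 120 N. Pads are 22 mm wide; open, the fingers measure 114 mm over their backs; the gripper's body (76 mm by 85 mm) begins 54 mm behind the grasp point. The pads swing forward as they close: fully open they stand 13 mm farther back than shut.
Start: joints at [-1.405, 0.307, 1.506, -0, 1.328, -0.073], TCP at [135.984, -558.696, 404.705] pointing down, gripper open.
Joint ranges: [-3.12, 3.12], [-1.05, 2.28], [0.14, 2.33], [-1.42, 4.57], [0.1, 2.73], [-2.68, 2.68]. Speed limits (rad/s): [2.57, 2.57, 3.14, 3.14, 3.14, 3.14].

### API

Orientations are given as a unit quaternion [w, x, y, z].
In Python, from station import sensors, eyes, ticket gives the robot as it stands.
- The arm moves only by the shell command python3 -m creep FILE [OPENING] [FORCE], which reads ROWS from the file FILE. ROWS is a JSON list of rows, 1 to 10 of them, each of 6 numbers: dx, dy, dz in parts of the range, where 1.0 means 60 cm, then a rotation vector rx, ry, rz in fractions of the full range, 1 being 2 pi rad; each row is the pose to reach, as a shift and turn from the pose commanded when the command began, along the tool's axes at that moment; what a row does not reach only later rows make up. A row lasts 1/12 s, in which the tool goes at most 41.7 mm and 0.125 rad, less where a joint would pass 70% of its speed; a pose out of reach is approached as far as the arm can. OPENING is the finger opening in mm, set as the command begins (- or left out keeps the last). The fingers move at their own pace and stop on an object; FORCE is the grip in N (left out, the last holds). Time passes only in rows, so rows that do not move let the fingers close. It prints the time, the measured TCP pose, the force, the opening and the grip force at its end. No shift or turn number may pass 1 either way. Input that does not fit is refused with a message, and nothing moves.
- sensors.get_state(): the state, without advancing time (a new reading comes with each control period).
- eyes.read_camera(name): name is "scene" or "side" or "wrist"; returns a dict with "pixels" (384x512x3 uint8, blue, green, red), "depth" (384x512 float32, mm along the optical axis (not along the pixel's ray), 0 where there is no reading), "K" (3x3 intrinsics, pixels), "world_from_camera" (4x4, takes a point from camera to world coordinates); the wrist camera has in their place "mount" (4x4, takes a point from camera to tool coordinates, whose origin is the TCP and whose axes are the flange's). Camera axes: x right, y down, z forward; pixel columns grow to the right and rows downward; lengths in mm; the calibration is good to about 2 mm. A picture is of the moment at which its call begins: read the wrist's pose just before it.
- ticket.sign_off(): hands the job in; it is judged then, once.
The state is a dict: "t": time; "joints": joint angles; "qd": joint speeds; "joint_efforts": joint torques, N m; "ee_pos": TCP position; "eef_rot": TCP orientation; "force": force on the tool from outside, world axes, zero at the start; "wrist_torque": the same for the moment, N m; "finger_gap": finger opening in mm; "gripper_force": force on a finger pad.
Only numpy, scipy, OpenCV 4.12 (cv2) and the standard library are available. Lean on these libraries where they do the work, as an engineer would, in place of code of your own. Each camera call takes 0.05 s, during which the arm holds its last target. There are 200 camera calls.

### The job

I want to brush the glue off the ball iron. Push the metal dish of the pump dispenser all the way down with the fingers and let it spring back up, so the dish is charged with cleaning spirit; then draw the ball iron up out of its sloping coil stand, turn it level, and hold its ball end over the middle of the dish, a few centimetres clear of it, so that the drips fall back in. Finish while still holding the iron steady up there - do not put it down - and leave the other things on the table where they are.

Things in the scene. Friction and masses are not known exactly. Their poses are not given: they have to be found in the camera images.
- ball_iron: ball iron, 240 mm long, 0.11 kg: brown wooden handle (112 mm, up to 30 mm thick), 18 mm ferrule, 7.6 mm steel shank, dark 21 mm ball at the end. y axis: along the iron, ball to handle end; origin at mid-length, the centre line 15 mm from it along its z. Starts ball down, loose in the holder's coil, handle out, sloping 55 degrees above the table with the handle end toward the robot's side
- iron_ball (a point): centre of the iron's ball (11 mm from the end of the iron, on its centre line)
- iron_handle (a point): a good place to grip the handle: on the centre line, 50 mm from the middle of the iron toward the handle end, 159 mm from the ball's centre, where the handle is about 27 mm thick
- iron_holder: heavy fixed stand: grey base 110 (x) by 84 (y) by 14 mm, origin on the table under the stand; a steel wire coil with dark collars slopes up from it toward its own -x at 55 degrees to the table, bore 25 mm, 112 mm deep, closed at the foot. The iron leaves it only along the slope: up and toward the holder's -x
- holder_mouth (a point): centre of the coil's open upper end, 124 mm above the table; the iron's ferrule sits in it at the start and the wooden handle begins 17 mm farther up the slope
- dispenser: fixed push-down solvent dispenser: white bottle 70 mm across with a blue neck, in a dark weighted ring 94 mm across; origin on the table at its axis
- dish_centre (a point): middle of the dished steel pump cap on top of the dispenser (dish 64 mm across, rim 3 mm above this point), 119 mm above the table when up; it sinks with the dish
- pump_dish (a joint): how far the pump dish is pressed down, m: 0 up, 0.012 fully down; a spring pushes back with about 2 N at the top and 5 N at the bottom and lifts it again when let go
- cleaning_brush: flat paste brush lying on the table, 187 mm, to be left alone
- spirit_bottle: round glass bottle with black cap, 80 mm across and 96 mm tall, to be left alone
- red_reel: wooden reel of red thread, 32 mm across and 44 mm tall, standing, to be left alone
Not all that is in view belongs to the job. What is shaped like the dispenser but orange is not meant.

How it is judged:
By the outcome, as a careful person would: the job done as asked, in the order asked, and still so for the second after the job is handed in, while the arm keeps its last pose, push and grip.
It also fails if it takes over 51 s, if anything falls off the work surface, if the arm or the gripper's body presses on something with over 40 N, if the wrist force passes 120 N, or if a joint passes its speed limit or range.

## Working session

There is one attempt and no reset: what is moved stays moved. The work goes in short steps, Python scripts to look and compute and a shell command to move; the robot and the scene stay as the last step left them, time stands still between calls to the robot, and variables do not carry over. Pictures are saved under pics/ and viewed, at most 10 in all, crops included, and the job is handed in when it is done.

```bash
ls; mkdir -p pics
python3 - <<'E'
from station import sensors, eyes
import cv2,numpy as np,pickle
s=sensors.get_state();print(s)
d={}
for n in("scene","side"):
    c=eyes.read_camera(n);d[n]=c;cv2.imwrite(f"pics/{n}0.png",c["pixels"]);print(n,c["K"].tolist(),c["world_from_camera"].round(3).tolist())
pickle.dump(d,open("cam0.pkl","wb"))
E
```

```text
pics
{'t': 0.0, 'joints': array([-1.40553235e+00,  3.07548433e-01,  1.50768395e+00, -1.53923669e-05,
        1.32836887e+00, -7.35042367e-02]), 'qd': array([-0.00172784,  0.00198052,  0.00074448, -0.00203686, -0.00031217,
       -0.0004271 ]), 'joint_efforts': array([-1.90506405e-03, -4.57558072e+01, -2.51919204e+01, -2.95944810e-04,
        1.31468038e-02, -1.51833643e-05]), 'ee_pos': array([ 135.90465381, -558.35136897,  403.79075783]), 'eef_rot': array([-1.00290259e-03,  9.92881456e-01,  1.19102505e-01, -5.35224965e-05]), 'force': array([-1.051601  ,  0.5429772 ,  0.60286082]), 'wrist_torque': array([ 0.01475412,  0.03497485, -0.02915573]), 'gripper_force': 0.0, 'finger_gap': 85.87998996288516}
scene [[410.1998977567664, 0.0, 253.9078398793865], [0.0, 410.1998977567664, 189.55695470794637], [0.0, 0.0, 1.0]] [[-0.873, -0.351, 0.339, 245.065], [-0.487, 0.597, -0.638, 275.854], [0.022, -0.722, -0.692, 696.531], [0.0, 0.0, 0.0, 1.0]]
side [[404.7010274403293, 0.0, 255.64573441629338], [0.0, 404.7010274403293, 190.7845873379925], [0.0, 0.0, 1.0]] [[-0.975, -0.095, 0.202, 329.117], [-0.221, 0.518, -0.826, 485.003], [-0.026, -0.85, -0.526, 626.08], [0.0, 0.0, 0.0, 1.0]]
```

View pics/scene0.png

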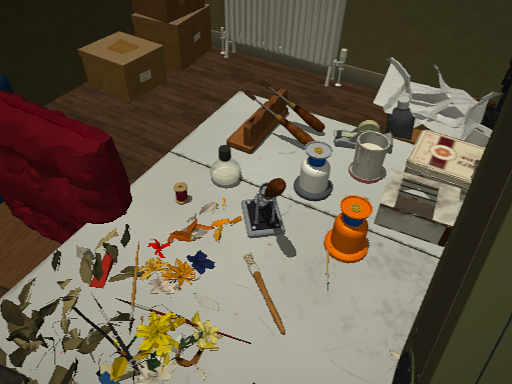

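View pics/side0.png

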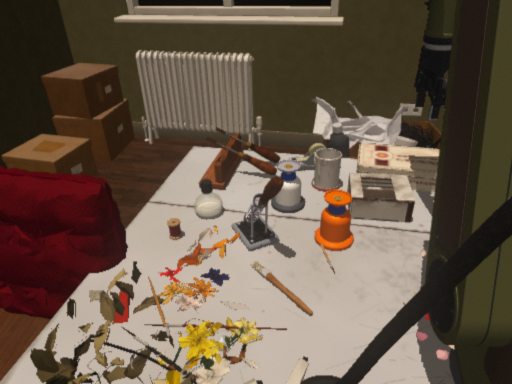

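The scene picture shows the white dispenser with its dish at about (319,150) and the iron in its stand with the handle at about (273,188). In the side view the dish is at (288,168) and the handle at (270,190). Next I'll crop the depth and measure both.

```bash
cat > h.py <<'E'
import numpy as np,cv2,pickle
from scipy.spatial.transform import Rotation as R
def pts(c):
    v,u=np.mgrid[:384,:512];z=c["depth"];K=c["K"]
    P=np.stack([(u-K[0,2])/K[0,0]*z,(v-K[1,2])/K[1,1]*z,z],-1)
    T=c["world_from_camera"];return P@T[:3,:3].T+T[:3,3]
def ray(c,u,v,z):
    K=c["K"];T=c["world_from_camera"];d=T[:3,:3]@np.array([(u-K[0,2])/K[0,0],(v-K[1,2])/K[1,1],1]);o=T[:3,3]
    return o+d*(z-o[2])/d[2]
def tool(s):
    q=np.array(s["eef_rot"]);return R.from_quat(q[[1,2,3,0]]),np.array(s["ee_pos"])
E
python3 - <<'E'
from h import *
d=pickle.load(open("cam0.pkl","rb"))
rois={"scene":[(255,170,295,235),(295,135,340,200)],"side":[(245,165,290,245),(270,155,308,215)]}
ims=[]
for n,c in d.items():
    P=pts(c);im=c["pixels"];hsv=cv2.cvtColor(im,cv2.COLOR_BGR2HSV);H,S,V=cv2.split(hsv)
    for i,(a,b,e,f) in enumerate(rois[n]):
        ims.append(cv2.resize(im[b:f,a:e],(400,300) if 0 else None,fx=5,fy=5,interpolation=cv2.INTER_CUBIC))
        M=np.zeros(H.shape,bool);M[b:f,a:e]=1
        if i==0:
            m=M&(H<18)&(S>110)&(c["depth"]>0)&(P[...,2]>110)
            Q=P[m];Q=Q[np.linalg.norm(Q-np.median(Q,0),axis=1)<90];mu=Q.mean(0);w=np.linalg.svd(Q-mu)[2][0];w*=np.sign(w[2]);t=(Q-mu)@w
            print(n,"handle",len(Q),mu.round(1),w.round(3),"elev",np.degrees(np.arcsin(w[2])).round(1),t.min().round(),t.max().round(),"z",Q[:,2].min().round(),Q[:,2].max().round())
            B=np.zeros(H.shape,bool);B[195:255,225:300]=1
            m=B&(abs(P[...,2]-14)<5)&(S<70);print("base",m.sum(),cv2.minAreaRect(P[m][:,:2].astype(np.float32)),P[m].mean(0).round(1))
        else:
            m=M&(P[...,2]>112)&(P[...,2]<135)
            Q=P[m];print(n,"dish",m.sum(),Q.mean(0).round(1),cv2.minEnclosingCircle(Q[:,:2].astype(np.float32)))
h=max(i.shape[0] for i in ims);o=np.hstack([cv2.copyMakeBorder(i,0,h-i.shape[0],0,5,0) for i in ims])
cv2.imwrite("pics/crops.png",cv2.resize(o,None,fx=min(1,795/o.shape[1]),fy=min(1,795/o.shape[1])))
E
```

```text
scene handle 279 [ 456.3 -199.8  206. ] [-0.45   0.321  0.833] elev 56.4 -82.0 18.0 z 140.0 226.0
base 1036 ((525.7001953125, -273.1324157714844), (136.73037719726562, 144.2133026123047), 59.79570007324219) [ 519.8 -280.9   14.4]
scene dish 405 [ 466.7 -447.   118.2] ((467.21868896484375, -445.2702331542969), 32.654296875)
side handle 168 [ 457.7 -197.6  211.3] [-0.637  0.232  0.735] elev 47.3 -37.0 16.0 z 179.0 226.0
base 874 ((497.8489990234375, -341.955810546875), (226.21524047851562, 126.0971450805664), 61.199615478515625) [ 510.4 -306.2   15.8]
side dish 247 [ 466.6 -448.3  120.8] ((464.3593444824219, -447.0804138183594), 34.23775100708008)
```

View pics/crops.png

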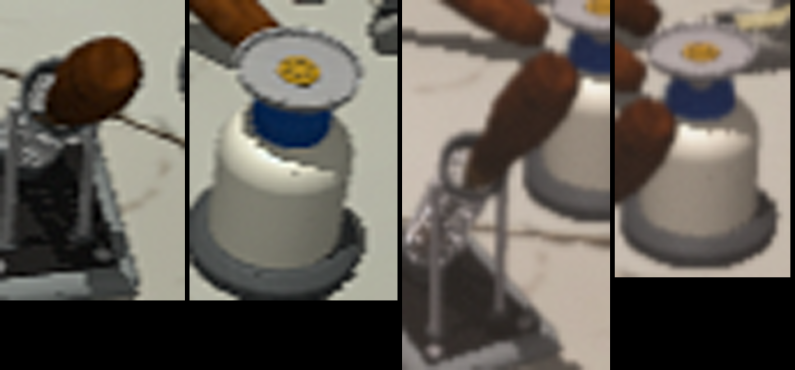

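The crops confirm the dish: both views put it at (466.5, -446.5, ~119) with a radius of about 32, which matches the given size. Moving above it with the fingers closed.

Careful with the scale: shifts go in shares of 60 cm and turns go in shares of 2 pi rad. That gives: 347.7 mm / 600 = 0.5795, 320 mm / 600 = 0.5333.

```bash
echo '[[0.0667, -0.005, 0, 0, 0, 0], [0.1333, -0.0117, 0, 0, 0, 0], [0.2, -0.0167, 0, 0, 0, 0], [0.2667, -0.0233, 0, 0, 0, 0], [0.3333, -0.0283, 0, 0, 0, 0], [0.4, -0.035, 0, 0, 0, 0], [0.4667, -0.04, 0, 0, 0, 0], [0.5333, -0.0467, 0, 0, 0, 0], [0.5795, -0.0508, 0, 0, 0, 0], [0.5795, -0.0508, 0, 0, 0, 0]]' > next.json && python3 -m creep next.json 0 30; echo '[[0, 0, 0, 0, 0, 0], [0, 0, 0, 0, 0, 0], [0, 0, 0, 0, 0, 0]]' > next.json && python3 -m creep next.json
python3 - <<'E'
from h import *
from station import sensors,eyes
s=sensors.get_state();r,p=tool(s);print(p,r.as_matrix().round(4).tolist())
D=np.array([466.5,-446.5,119]);tip=p+r.apply([0,0,173]);print("tip err tool axes",r.inv().apply(D-tip),s["force"])
c=eyes.read_camera("scene");cv2.imwrite("pics/s1.png",c["pixels"])
w=eyes.read_camera("wrist");cv2.imwrite("pics/w1.png",w["pixels"]);print(w["mount"].round(3).tolist())
cv2.imwrite("pics/c1.png",np.hstack([c["pixels"][80:300,180:480],w["pixels"]][:1]+[cv2.resize(w["pixels"],None,fx=220/384,fy=220/384)]))
# iron axis: image-line planes of the two views
d=pickle.load(open("cam0.pkl","rb"));N=[]
for n,(a,b,e,f) in {"scene":(255,170,295,205),"side":(245,165,287,208)}.items():
    c=d[n];H,S,V=cv2.split(cv2.cvtColor(c["pixels"],cv2.COLOR_BGR2HSV));z=c["depth"]
    P=pts(c);M=np.zeros((384,512),np.uint8);M[b:f,a:e]=255
    M[~((H<18)&(S>100)&(abs(P[...,1]+215)<70)&(P[...,2]>100))]=0
    k,l,st,ce=cv2.connectedComponentsWithStats(M);i=1+np.argmax(st[1:,4]);vu=np.argwhere(l==i)[:,::-1].astype(np.float32)
    x=cv2.fitLine(vu,cv2.DIST_L2,0,.01,.01).ravel();print(n,st[i],x)
    T=c["world_from_camera"];g=lambda u,v:T[:3,:3]@np.linalg.solve(c["K"],[u,v,1])
    N.append((np.cross(g(x[2],x[3]),g(x[2]+20*x[0],x[3]+20*x[1])),T[:3,3]))
(n1,o1),(n2,o2)=N;w=np.cross(n1,n2);w/=np.linalg.norm(w)*np.sign(w[2])
p0=np.linalg.solve([n1,n2,[0,0,1]],[n1@o1,n2@o2,124]);print("axis",w,"elev",np.degrees(np.arcsin(w[2])),"yaw",np.degrees(np.arctan2(w[1],w[0])),"mouth",p0)
E
```

```text
t: 0.93
ee_pos: [471.6, -444.5, 403.8]
eef_rot: [-0.001, 0.993, 0.122, 0.001]
force: [0.1, -0.3, -0.4]
finger_gap: -0.1
gripper_force: 0.0
t: 1.18
ee_pos: [465.4, -447.2, 404.3]
eef_rot: [-0.0, 0.993, 0.119, -0.001]
force: [-0.3, 0.9, -0.1]
finger_gap: -0.2
gripper_force: 0.0
[ 465.44071825 -447.18004927  404.32880611] [[0.9719, 0.2355, -0.0013], [0.2355, -0.9719, 0.0005], [-0.0011, -0.0008, -1.0]]
tip err tool axes [  1.51531869  -0.181047   112.32750161] [-0.26514532  0.90684216 -0.09867998]
[[-0.001, -0.955, -0.297, 75.45], [1.0, -0.001, 0.001, 0.278], [-0.001, -0.297, 0.955, 30.504], [0.0, 0.0, 0.0, 1.0]]
scene [265 178  21  20 286] [  0.76071125  -0.64909047 274.8147     187.48952   ]
side [262 176  21  22 245] [  0.6091571   -0.79304963 273.02856    186.41632   ]
axis [-0.14539214  0.85496912  0.49788446] elev 29.86013546498191 yaw 99.65113162218665 mouth [ 426.91371432 -628.17853413  124.        ]
```

View pics/c1.png

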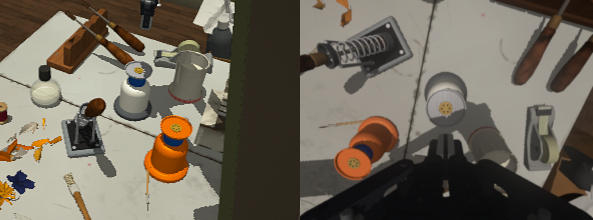

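The wrist crop shows the stand at around (75,45), coil and base clearly visible, with the dish straight ahead of the fingers at (447,105). Pressing now.

Converted, 124 mm / 600 = 0.2067, 122 mm / 600 = 0.2033.

```bash
echo '[[0.0017, 0, 0.0667, 0, 0, 0], [0.0017, 0, 0.1333, 0, 0, 0], [0.0017, 0, 0.1667, 0, 0, 0], [0.0017, 0, 0.18, 0, 0, 0], [0.0017, 0, 0.1867, 0, 0, 0], [0.0017, 0, 0.1933, 0, 0, 0], [0.0017, 0, 0.1983, 0, 0, 0], [0.0017, 0, 0.2033, 0, 0, 0], [0.0017, 0, 0.2067, 0, 0, 0], [0.0017, 0, 0.2067, 0, 0, 0]]' > next.json && python3 -m creep next.json 0 30; echo '[[0, 0, 0.0017, 0, 0, 0], [0, 0, 0.0033, 0, 0, 0], [0, 0, 0.0033, 0, 0, 0], [0, 0, 0.0033, 0, 0, 0]]' > next.json && python3 -m creep next.json
python3 - <<'E'
from h import *
from station import sensors,eyes
s=sensors.get_state();r,p=tool(s);print(p+r.apply([0,0,173]),s["force"])
E
python3 - <<'E'
from h import *
im=cv2.imread("pics/w1.png");cv2.imwrite("pics/w1c.png",cv2.resize(im[0:160,0:220],None,fx=3.6,fy=3.6))
E
```

```text
t: 2.12
ee_pos: [467.7, -447.3, 281.9]
eef_rot: [0.001, 0.993, 0.119, 0.001]
force: [-2.1, -0.5, 3.7]
finger_gap: -0.3
gripper_force: 2.0
t: 2.45
ee_pos: [467.7, -447.2, 280.9]
eef_rot: [0.002, 0.993, 0.119, 0.001]
force: [-4.5, -0.1, 10.7]
finger_gap: 0.2
gripper_force: 5.6
[ 467.96095697 -447.72074463  107.88581134] [-4.49695198 -0.14768305 10.72614405]
```

View pics/w1c.png

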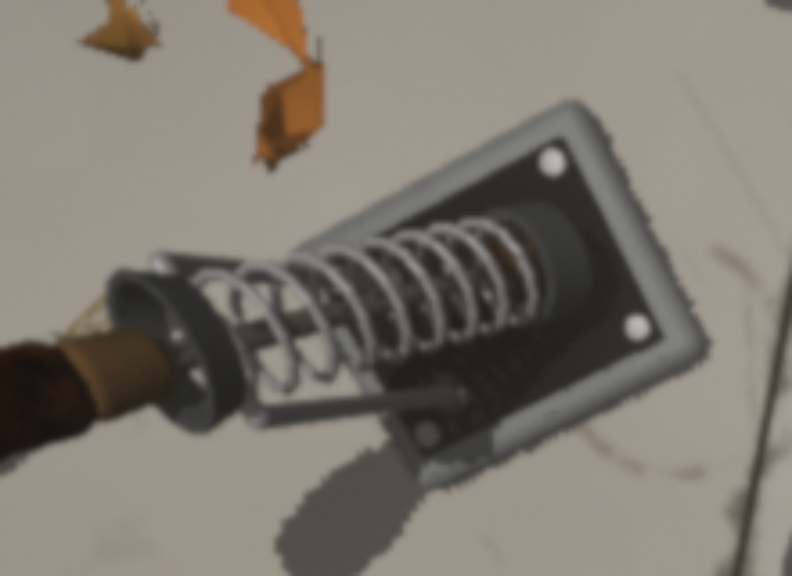

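The stop is reached: 10.7 N against a 5 N spring. The crop shows three base corners at (575,100), (708,345) and (425,485), and the upper collar at about (178,350). I'll press a touch more, release, and work out the stand's pose.

Converted, 1.5 mm / 600 = 0.0025.

```bash
echo '[[0, 0, 0.0025, 0, 0, 0], [0, 0, 0.0025, 0, 0, 0], [0, 0, 0.0025, 0, 0, 0]]' > next.json && python3 -m creep next.json; echo '[[0, 0, -0.0067, 0, 0, 0], [0, 0, -0.0167, 0, 0, 0], [0, 0, -0.0333, 0, 0, 0], [0, 0, -0.0833, 0, 0, 0], [0, 0, -0.15, 0, 0, 0], [0, 0, -0.21, 0, 0, 0], [0, 0, -0.21, 0, 0, 0], [0, 0, -0.21, 0, 0, 0]]' > next.json && python3 -m creep next.json 85
cat >> h.py <<'E'
def wcam(w,s):
    r,p=tool(s);T=np.eye(4);T[:3,:3]=r.as_matrix();T[:3,3]=p;w["world_from_camera"]=T@w["mount"];return w
E
python3 - <<'E'
from h import *
from station import sensors,eyes
s=sensors.get_state();print(s["t"],s["ee_pos"])
w=wcam(eyes.read_camera("wrist"),s);pickle.dump(w,open("w2.pkl","wb"));cv2.imwrite("pics/w2.png",w["pixels"])
P=pts(w);m=(P[...,2]>112)&(P[...,2]<126)&(abs(P[...,0]-466)<45)&(abs(P[...,1]+446)<45);print("dish",P[m].mean(0),cv2.minEnclosingCircle(P[m][:,:2].astype(np.float32)),np.median(P[m][:,2]))
s0=dict(eef_rot=s["eef_rot"],ee_pos=[465.44,-447.18,404.33]);w0=wcam(dict(K=w["K"],mount=w["mount"]),dict(s0,eef_rot=[-0.0007,.99293,.11873,-.0005]))
C=[ray(w0,u/3.6,v/3.6,12) for u,v in((575,100),(708,345),(425,485))];print(np.round(C,1),[np.linalg.norm(C[i+1]-C[i]) for i in(0,1)],[np.degrees(np.arctan2(*(C[i+1]-C[i])[[1,0]])) for i in (0,1)])
print("mouth",ray(w0,178/3.6,350/3.6,122))
H,S,V=cv2.split(cv2.cvtColor(w["pixels"],cv2.COLOR_BGR2HSV))
m=(H<20)&(S>110)&(P[...,2]>140)&(abs(P[...,1]+220)<80);print("handle",m.sum(),P[m].mean(0),P[m].min(0),P[m].max(0))
E
```

```text
t: 2.7
ee_pos: [467.6, -447.2, 280.8]
eef_rot: [0.002, 0.993, 0.119, 0.001]
force: [-5.4, 1.4, 18.0]
finger_gap: 0.1
gripper_force: 9.1
t: 3.37
ee_pos: [468.3, -446.7, 406.4]
eef_rot: [0.002, 0.993, 0.119, 0.002]
force: [1.0, 0.2, -0.8]
finger_gap: 84.9
gripper_force: 0.0
3.3667 [ 468.31493084 -446.74193897  406.39595248]
dish [ 464.76112896 -447.95098434  119.17840536] ((465.0314636230469, -447.99420166015625), 31.7597713470459) 118.66680352147552
[[ 587.4 -312.7   12. ]
 [ 527.6 -364.3   12. ]
 [ 461.6 -280.5   12. ]] [np.float64(79.07551954389687), np.float64(106.73970328410233)] [np.float64(-139.2140663718477), np.float64(128.20711730192042)]
mouth [ 502.01777229 -268.95446692  122.        ]
handle 364 [ 489.98827887 -255.89431304  146.81893111] [ 477.98981623 -262.06312098  140.00528146] [ 498.83744899 -249.7103658   154.04402359]
```

The dish has sprung back up (median 118.7). The base reads 79 by 107, as expected for rounded corners, and the stand's -x points at about 129.5°. The mouth is at (502,-269), 35.6 mm from the base centre along -x and 0.2 mm off laterally. I'll work out the grasp orientation with tool x up the iron and z square to it, pointing down and outward.

```bash
cat >> h.py <<'E'
def frame(yaw,el):
    c,s=np.cos(yaw),np.sin(yaw);x=np.array([c*np.cos(el),s*np.cos(el),np.sin(el)]);z=np.array([c*np.sin(el),s*np.sin(el),-np.cos(el)])
    return R.from_matrix(np.stack([x,np.cross(z,x),z],1))
def goto(s,Rt,g,back=0,ahead=155):
    r,p=tool(s);tcp=g-Rt.apply([0,0,ahead+back]);print("tcp",tcp.round(1),"d",r.inv().apply(tcp-p).round(1),"rv",(r.inv()*Rt).as_rotvec().round(4))
E
python3 - <<'E'
from h import *
from station import sensors
s=sensors.get_state();yaw=np.radians(129.5);Rt=frame(yaw,np.radians(55));u=Rt.as_matrix()[:,0]
g=np.array([502,-269,124])+59*u;print(u,g);goto(s,Rt,g,80)
goto(s,frame(yaw,0),g,80)
E
```

```text
[-0.36483948  0.44258568  0.81915204] [ 480.47447075 -242.88744495  172.32997061]
tcp [ 602.9 -391.4  307.1] d [144.2 -21.3  97. ] rv [ 0.9595  0.601  -1.8395]
tcp [ 480.5 -242.9  407.3] d [  60.5 -194.5   -3.4] rv [ 1.6000e-03  1.0000e-04 -2.0211e+00]
```

Converted, -20 mm / 600 = -0.0333, -0.92 rad / 6.2832 = -0.1464.

```bash
for i in 1 2; do echo '[[0, 0, -0.0333, 0.0255, 0.0159, -0.0488], [0, 0, -0.0333, 0.0509, 0.0318, -0.0976], [0, 0, -0.0333, 0.0509, 0.0318, -0.0976], [0, 0, -0.0333, 0.0509, 0.0318, -0.0976], [0, 0, -0.0333, 0.0764, 0.0477, -0.1464], [0, 0, -0.0333, 0.0764, 0.0477, -0.1464], [0, 0, -0.0333, 0.0764, 0.0477, -0.1464], [0, 0, -0.0333, 0.0764, 0.0477, -0.1464], [0, 0, -0.0333, 0.0764, 0.0477, -0.1464], [0, 0, -0.0333, 0.0764, 0.0477, -0.1464]]' > next.json && python3 -m creep next.json; done
python3 - <<'E'
from h import *
from station import sensors
s=sensors.get_state();yaw=np.radians(129.5);Rt=frame(yaw,np.radians(55));u=Rt.as_matrix()[:,0]
g=np.array([502,-269,124])+59*u;goto(s,Rt,g,80);print(s["joints"])
E
```

```text
t: 4.25
ee_pos: [467.6, -446.7, 419.5]
eef_rot: [-0.248, 0.798, 0.537, 0.115]
force: [0.6, -0.7, -0.7]
finger_gap: 84.9
gripper_force: 0.0
t: 5.08
ee_pos: [469.8, -456.3, 437.8]
eef_rot: [-0.42, 0.377, 0.801, 0.196]
force: [0.5, 0.1, -0.9]
finger_gap: 84.8
gripper_force: 0.0
tcp [ 602.9 -391.4  307.1] d [-127.   144.2   45.5] rv [-0.0033 -0.0048 -0.0006]
[-0.84366631  0.68534983  0.96568022  0.04370996  2.45461144 -1.51484375]
```

Converted, 144 mm / 600 = 0.24, -127 mm / 600 = -0.2117, -0.005 rad / 6.2832 = -0.0008.

```bash
echo '[[-0.035, 0.04, 0.0117, 0, 0, 0], [-0.07, 0.08, 0.025, 0, 0, 0], [-0.105, 0.12, 0.0367, 0, 0, 0], [-0.1417, 0.16, 0.05, 0, 0, 0], [-0.1767, 0.2, 0.0633, 0, 0, 0], [-0.2117, 0.24, 0.075, -0.0005, -0.0008, 0], [-0.2117, 0.24, 0.075, -0.0005, -0.0008, 0], [-0.2117, 0.24, 0.075, -0.0005, -0.0008, 0]]' > next.json && python3 -m creep next.json
cat > look.py <<'E'
from h import *
from station import sensors,eyes
import sys
n=sys.argv[1]
s=sensors.get_state();print(s["t"],s["joints"].round(2))
w=wcam(eyes.read_camera("wrist"),s);cv2.imwrite(f"pics/{n}.png",w["pixels"]);pickle.dump((w,s),open(n+".pkl","wb"))
P=pts(w);H,S,V=cv2.split(cv2.cvtColor(w["pixels"],cv2.COLOR_BGR2HSV))
r,p=tool(s);T=r.inv().apply((P-p).reshape(-1,3)).reshape(P.shape)
E
python3 - w3 <<'E'
exec(open("look.py").read())
goto(s,frame(np.radians(129.5),np.radians(55)),np.array([480.5,-242.9,172.3]),80)
m=(H<20)&(S>90)&(w["depth"]>0)&(abs(T[...,1])<45)&(P[...,2]>140)&(T[...,2]>180)
print(m.sum())
for a in range(-60,90,15):
    k=m&(abs(T[...,0]-a)<4)
    if k.sum()>5: print(a,k.sum(),"y",T[k][:,1].min().round(1),T[k][:,1].max().round(1),"ztop",np.percentile(T[k][:,2],5).round(1))
E
```

```text
t: 5.75
ee_pos: [603.6, -391.6, 307.5]
eef_rot: [-0.418, 0.38, 0.802, 0.197]
force: [-0.7, 0.1, -1.1]
finger_gap: 84.7
gripper_force: 0.0
5.75 [-0.68  0.86  0.92  0.22  2.3  -1.3 ]
tcp [ 602.9 -391.4  307.1] d [-0.  -0.4  0.7] rv [ 0.0006  0.0001 -0.0032]
3612
-15 170 y -4.9 10.4 ztop 235.0
0 219 y -9.3 11.7 ztop 234.8
15 312 y -9.8 14.8 ztop 233.9
30 363 y -9.7 14.3 ztop 234.3
45 428 y -11.1 14.9 ztop 235.6
60 391 y -10.2 14.0 ztop 238.1
```

View pics/w3.png

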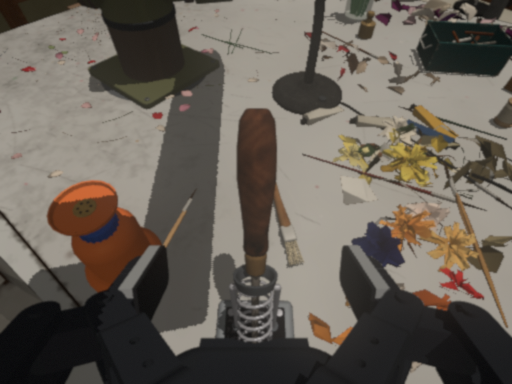

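The wrist view shows the handle running up the middle (col ~257, rows 108–250), centred between the fingers, with the ferrule at row 262. In the tool frame it sits about 2 mm to +y and its axis is at about z = 247, slightly drooped. I'll advance 90 and grip.

Converted, 90 mm / 600 = 0.15, 80 mm / 600 = 0.1333.

```bash
echo '[[0, 0.0017, 0.0417, 0, 0, 0], [0, 0.0033, 0.0833, 0, 0, 0], [0, 0.0033, 0.1167, 0, 0, 0], [0, 0.0033, 0.1333, 0, 0, 0], [0, 0.0033, 0.15, 0, 0, 0], [0, 0.0033, 0.15, 0, 0, 0], [0, 0.0033, 0.15, 0, 0, 0]]' > next.json && python3 -m creep next.json; echo '[[0, 0, 0, 0, 0, 0], [0, 0, 0, 0, 0, 0], [0, 0, 0, 0, 0, 0], [0, 0, 0, 0, 0, 0], [0, 0, 0, 0, 0, 0], [0, 0, 0, 0, 0, 0], [0, 0, 0, 0, 0, 0], [0, 0, 0, 0, 0, 0]]' > next.json && python3 -m creep next.json 10 60
python3 - w4 <<'E'
exec(open("look.py").read());print(s["force"],s["wrist_torque"],s["finger_gap"])
m=(H<20)&(S>90)&(w["depth"]>0)&(abs(T[...,1])<25)&(T[...,2]>100)&(T[...,2]<190)&(T[...,0]>10)
for a in range(15,90,10):
    k=m&(abs(T[...,0]-a)<4)
    if k.sum()>5: print(a,k.sum(),"y",T[k][:,1].min().round(1),T[k][:,1].max().round(1),"ztop",np.percentile(T[k][:,2],5).round(1))
E
```

```text
t: 6.38
ee_pos: [557.0, -335.6, 259.9]
eef_rot: [-0.415, 0.381, 0.803, 0.197]
force: [1.1, -0.1, 0.9]
finger_gap: 85.1
gripper_force: 0.0
t: 7.05
ee_pos: [557.9, -335.0, 258.4]
eef_rot: [-0.416, 0.38, 0.803, 0.197]
force: [-0.7, -1.6, 1.1]
finger_gap: 24.9
gripper_force: 58.5
7.05 [-0.66  0.81  1.18  0.21  2.09 -1.34]
[-0.65189921 -1.5603435   1.14142053] [-0.36343262 -0.17797496  0.07404857] 24.864241619265307
15 878 y -13.8 13.8 ztop 146.9
25 1065 y -14.1 13.5 ztop 147.1
35 1112 y -14.3 13.2 ztop 147.8
45 1175 y -14.1 13.0 ztop 148.7
55 1146 y -13.0 12.4 ztop 150.5
65 980 y -11.9 11.3 ztop 152.3
```

Gripped at a 24.9 mm gap with 58 N. Drawing out along the slope.

Converted, 44 mm / 600 = 0.0733, 36 mm / 600 = 0.06.

```bash
echo '[[0.005, 0, 0, 0, 0, 0], [0.0133, 0, 0, 0, 0, 0], [0.0233, 0, 0, 0, 0, 0], [0.0333, 0, 0, 0, 0, 0], [0.0467, 0, 0, 0, 0, 0], [0.06, 0, 0, 0, 0, 0], [0.0733, 0, 0, 0, 0, 0], [0.0733, 0, 0, 0, 0, 0]]' > next.json && python3 -m creep next.json - 70;echo '[[0.02, 0, 0, 0, 0, 0], [0.04, 0, 0, 0, 0, 0], [0.06, 0, 0, 0, 0, 0], [0.08, 0, 0, 0, 0, 0], [0.1, 0, 0, 0, 0, 0], [0.12, 0, 0, 0, 0, 0], [0.14, 0, 0, 0, 0, 0], [0.1633, 0, 0, 0, 0, 0], [0.1867, 0, 0, 0, 0, 0], [0.1867, 0, 0, 0, 0, 0]]' > next.json && python3 -m creep next.json
python3 - w5 <<'E'
exec(open("look.py").read());print(s["force"],s["wrist_torque"],s["finger_gap"],s["ee_pos"])
c=eyes.read_camera("side");c2=eyes.read_camera("scene")
cv2.imwrite("pics/x5.png",np.vstack([np.hstack([c["pixels"][60:300,130:430],c2["pixels"][60:300,150:450]]),cv2.resize(w["pixels"],(600,300))[:300]]))
for yaw in (129.5,):
    Rt=frame(np.radians(yaw),0);goto(s,Rt,np.array([466,-446.8,170])+159*Rt.as_matrix()[:,0])
E
```

```text
t: 7.77
ee_pos: [541.3, -314.5, 296.4]
eef_rot: [-0.415, 0.379, 0.803, 0.197]
force: [0.0, -0.0, -1.4]
finger_gap: 25.0
gripper_force: 69.1
t: 8.6
ee_pos: [499.8, -264.2, 388.9]
eef_rot: [-0.415, 0.379, 0.803, 0.197]
force: [0.0, -0.2, -1.2]
finger_gap: 24.9
gripper_force: 69.1
8.6 [-0.63  0.58  1.3   0.25  2.18 -1.28]
[ 0.02225288 -0.24950098 -1.24337718] [-0.44224909 -0.32282742 -0.00875935] 24.873333378256323 [ 499.8448631  -264.16394515  388.89955337]
tcp [ 364.9 -324.1  325. ] d [ -29.1 -142.4   69. ] rv [ 2.000e-03 -9.542e-01 -2.000e-04]
```

View pics/x5.png

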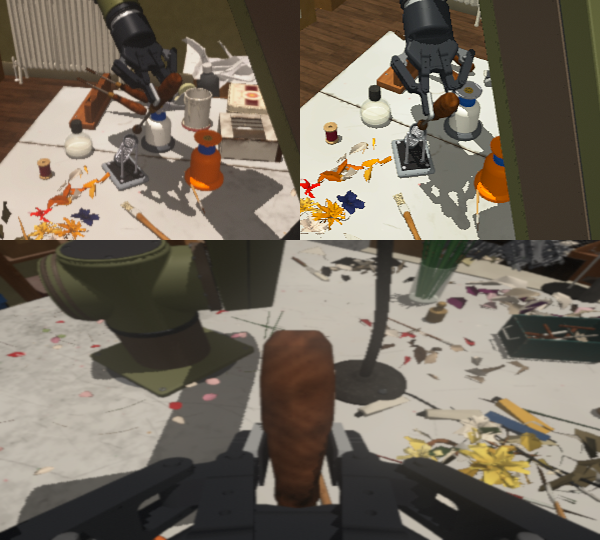

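Side and scene crops show the iron fully out, hanging from the gripper with the ball clear above the coil mouth; the stand and dispensers haven't moved. Lift a bit more, then turn level.

Converted, 30 mm / 600 = 0.05, 15 mm / 600 = 0.025, -0.63 rad / 6.2832 = -0.1003.

```bash
echo '[[0.025, 0, 0, 0, 0, 0], [0.05, 0, 0, 0, 0, 0], [0.05, 0, 0, 0, -0.0127, 0], [0.05, 0, 0, 0, -0.0255, 0], [0.05, 0, 0, 0, -0.0398, 0], [0.05, 0, 0, 0, -0.0557, 0], [0.05, 0, 0, 0, -0.0716, 0], [0.05, 0, 0, 0, -0.0875, 0], [0.05, 0, 0, 0, -0.1003, 0], [0.05, 0, 0, 0, -0.1114, 0]]' > next.json && python3 -m creep next.json; echo '[[0, 0, 0, 0, -0.0159, 0], [0, 0, 0, 0, -0.0286, 0], [0, 0, 0, 0, -0.0366, 0], [0, 0, 0, 0, -0.0406, 0], [0, 0, 0, 0, -0.0406, 0], [0, 0, 0, 0, -0.0406, 0]]' > next.json && python3 -m creep next.json
python3 - w6 <<'E'
exec(open("look.py").read());print(s["force"],s["finger_gap"],s["ee_pos"])
Rt=frame(np.radians(129.5),0);goto(s,Rt,np.array([466,-446.8,170])+159*Rt.as_matrix()[:,0])
m=(H<20)&(S>90)&(w["depth"]>0)&(abs(T[...,1])<25)&(T[...,2]>100)&(T[...,2]<190)&(T[...,0]>10)
for a in range(15,90,10):
    k=m&(abs(T[...,0]-a)<4)
    if k.sum()>5: print(a,k.sum(),"y",T[k][:,1].min().round(1),T[k][:,1].max().round(1),"ztop",np.percentile(T[k][:,2],5).round(1))
E
```

```text
t: 9.58
ee_pos: [488.9, -251.1, 411.6]
eef_rot: [-0.114, 0.424, 0.897, 0.054]
force: [-0.1, -0.3, -1.5]
finger_gap: 24.2
gripper_force: 69.1
t: 10.08
ee_pos: [488.9, -251.1, 410.9]
eef_rot: [-0.001, 0.427, 0.904, 0.001]
force: [0.6, -0.1, -1.1]
finger_gap: 24.5
gripper_force: 69.0
10.0833 [-0.55  0.27  1.55  0.    1.33 -1.24]
[ 0.56550261 -0.12934579 -1.11633368] 24.5395485352101 [ 488.92998043 -251.1242089   410.88880991]
tcp [ 364.9 -324.1  325. ] d [  22.1 -142.3   85.9] rv [ 0.0007 -0.0026 -0.0018]
15 883 y -14.2 13.0 ztop 146.9
25 1048 y -14.6 12.8 ztop 147.0
35 1126 y -14.9 13.2 ztop 147.7
45 1196 y -14.7 12.9 ztop 148.5
55 1161 y -13.5 12.3 ztop 150.1
65 921 y -12.4 11.0 ztop 151.9
```

Converted, -142 mm / 600 = -0.2367, -125 mm / 600 = -0.2083.

```bash
echo '[[0.0067, -0.04, 0, 0, 0, 0], [0.0133, -0.0833, 0, 0, 0, 0], [0.02, -0.13, 0, 0, 0, 0], [0.0267, -0.175, 0, 0, 0, 0], [0.0317, -0.2083, 0, 0, 0, 0], [0.0367, -0.2367, 0.0167, 0, 0, 0], [0.0367, -0.2367, 0.0417, 0, 0, 0], [0.0367, -0.2367, 0.0667, 0, 0, 0], [0.0367, -0.2367, 0.0867, 0, 0, 0], [0.0367, -0.2367, 0.1, 0, 0, 0]]' > next.json && python3 -m creep next.json; echo '[[0, 0, 0, 0, 0, 0], [0, 0, 0, 0, 0, 0], [0, 0, 0, 0, 0, 0]]' > next.json && python3 -m creep next.json
python3 - w7 <<'E'
exec(open("look.py").read());print(s["ee_pos"],s["force"])
o=[]
for n,(a,b) in {"scene":(240,60),"side":(210,90)}.items():
    c=eyes.read_camera(n);pickle.dump(c,open(n+"7.pkl","wb"));o.append(cv2.resize(c["pixels"][b:b+150,a:a+130],None,fx=3,fy=3,interpolation=cv2.INTER_CUBIC))
    r0,p0=tool(s);B=p0+r0.apply([-159,0,160]);T4=np.linalg.inv(c["world_from_camera"]);q=c["K"]@(T4[:3,:3]@B+T4[:3,3]);print(n,"predicted ball px",q[:2]/q[2],B)
cv2.imwrite("pics/x7.png",np.hstack(o))
E
```

```text
t: 10.97
ee_pos: [365.4, -325.0, 349.0]
eef_rot: [-0.002, 0.428, 0.904, 0.001]
force: [-0.2, 0.1, -2.0]
finger_gap: 25.0
gripper_force: 69.0
t: 11.22
ee_pos: [366.4, -325.3, 350.8]
eef_rot: [0.0, 0.427, 0.904, 0.0]
force: [-0.0, -0.5, -1.4]
finger_gap: 24.8
gripper_force: 69.0
11.2167 [-0.81  0.24  1.76  0.    1.15 -1.5 ]
[ 366.36178136 -325.30869395  350.79860984] [-0.0294851  -0.51896847 -1.37947085]
scene predicted ball px [322.15952806 122.58696626] [ 467.3253358  -448.08660611  190.75816195]
side predicted ball px [288.36455715 140.93795582] [ 467.3253358  -448.08660611  190.75816195]
```

View pics/x7.png

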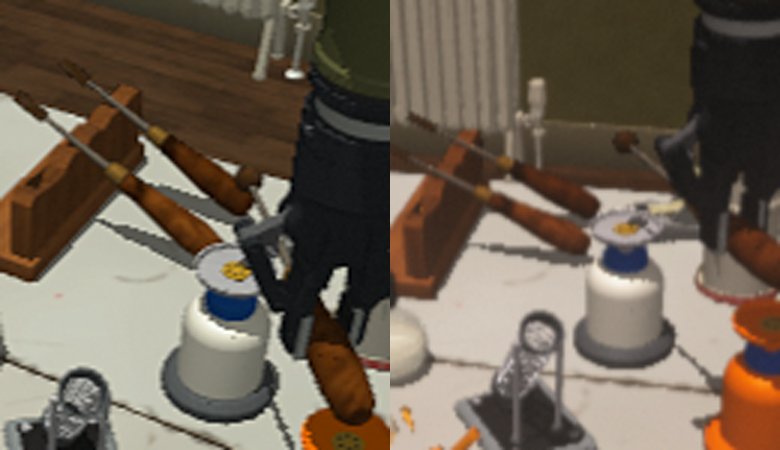

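The crops show the ball at scene (323.3,119) and side (288.3,136.7), about 4 px above the prediction, so the iron is tilted a few degrees ball-up. Triangulating.

Run:
```python
from h import *
w,s=pickle.load(open("w7.pkl","rb"));A=[];b=[]
for n,(u0,v0) in {"scene":(323.3,119),"side":(288.3,136.7)}.items():
    c=pickle.load(open(n+"7.pkl","rb"));im=c["pixels"][int(v0)-8:int(v0)+9,int(u0)-8:int(u0)+9]
    P=pts(c);m=np.zeros((384,512),bool);m[int(v0)-7:int(v0)+8,int(u0)-7:int(u0)+8]=1
    k=m&(abs(P[...,2]-195)<25)&(np.hypot(P[...,0]-467,P[...,1]+448)<22);vu=np.argwhere(k)
    v,u=(vu.max(0)+vu.min(0))/2;print(n,k.sum(),u,v,vu.min(0),vu.max(0),P[k].mean(0))
    K=c["K"];T=c["world_from_camera"];d=T[:3,:3]@np.linalg.solve(K,[u0,v0,1]);d/=np.linalg.norm(d);M=np.eye(3)-np.outer(d,d);A.append(M);b.append(M@T[:3,3])
    print("at z=198",ray(c,u0,v0,198).round(1))
x=np.linalg.lstsq(np.vstack(A),np.hstack(b),rcond=None)[0];r,p=tool(s);print("ball",x,"tool",r.inv().apply(x-p))
```

```text
scene 79 322.5 120.5 [115 318] [126 327] [ 465.96122139 -440.89434199  203.08802134]
at z=198 [ 467.2 -451.6  198. ]
side 57 288.0 136.5 [133 284] [140 292] [ 467.07310993 -442.10081444  204.88195296]
at z=198 [ 469.1 -457.8  198. ]
ball [ 466.39954398 -445.93233559  202.66023278] tool [-156.74463516    0.65889418  148.09888872]
```

Ball at about (467,-447,200), some 9 mm above the grip axis, so a tilt of about 0.055 rad. Levelling, compensating the shift, and lowering 20 mm.

Converted, 20 mm / 600 = 0.0333, 15 mm / 600 = 0.025, 0.055 rad / 6.2832 = 0.0088.

```bash
echo '[[-0.0067, 0, 0.0083, 0, 0.0048, 0], [-0.0133, 0, 0.0167, 0, 0.0088, 0], [-0.0133, 0, 0.025, 0, 0.0088, 0], [-0.0133, 0, 0.0333, 0, 0.0088, 0], [-0.0133, 0, 0.0333, 0, 0.0088, 0], [-0.0133, 0, 0.0333, 0, 0.0088, 0], [-0.0133, 0, 0.0333, 0, 0.0088, 0], [-0.0133, 0, 0.0333, 0, 0.0088, 0]]' > next.json && python3 -m creep next.json
python3 - w8 <<'E'
exec(open("look.py").read());print(s["ee_pos"],s["force"])
o=[]
for n,(a,b) in {"scene":(280,90),"side":(250,110)}.items():
    c=eyes.read_camera(n);o.append(cv2.resize(c["pixels"][b:b+100,a:a+90],None,fx=4,fy=4,interpolation=cv2.INTER_CUBIC))
    Q=pts(c);k=(Q[...,2]>150)&(Q[...,2]<200)&(np.hypot(Q[...,0]-466,Q[...,1]+447)<16);vd=c["world_from_camera"][:3,2]
    f=c["world_from_camera"][:3,3];m=Q[k].mean(0);d=(m-f)/np.linalg.norm(m-f);print(n,k.sum(),"ball",m+7*d)
    hh,ss,_=cv2.split(cv2.cvtColor(c["pixels"],cv2.COLOR_BGR2HSV))
cv2.imwrite("pics/x8.png",np.hstack(o))
m=(H<20)&(S>90)&(w["depth"]>0)&(abs(T[...,1])<25)&(T[...,2]>100)&(T[...,2]<190)
for a in range(15,90,10):
    k=m&(abs(T[...,0]-a)<4)
    if k.sum()>5: print(a,"half-width",((T[k][:,1].max()-T[k][:,1].min())/2).round(1),"top world z",np.percentile(P[k][:,2],95).round(1))
E
```

```text
t: 12.03
ee_pos: [371.0, -331.1, 330.3]
eef_rot: [-0.025, 0.427, 0.904, 0.012]
force: [0.2, -0.5, -0.7]
finger_gap: 24.4
gripper_force: 69.0
12.0333 [-0.82  0.29  1.75  0.    1.16 -1.5 ]
[ 370.9968479  -331.14120653  330.33150484] [ 0.15261758 -0.54525943 -0.69420489]
scene 72 ball [ 467.69177592 -446.8862691   170.1613752 ]
side 53 ball [ 467.75475368 -447.9747607   172.78952286]
15 half-width 14.2 top world z 184.6
25 half-width 14.1 top world z 184.9
35 half-width 14.4 top world z 184.7
45 half-width 14.2 top world z 184.5
55 half-width 13.3 top world z 183.4
65 half-width 12.7 top world z 182.1
```

View pics/x8.png

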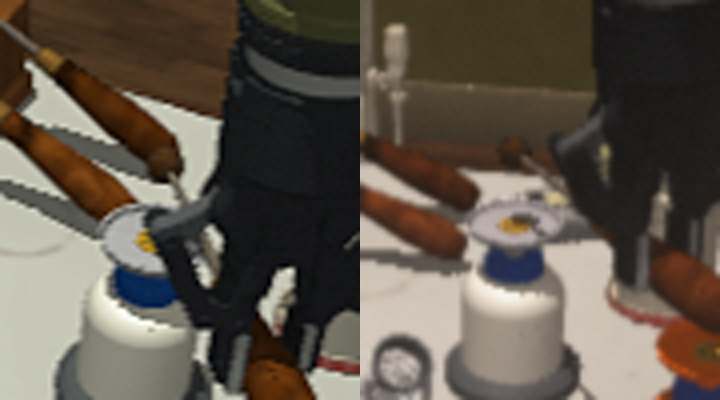

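The view shows the ball at (165,160) scene and (515,150) side, over the dish. It sits at (467.7,-447.4,171), within about 2 mm of the dish centre, roughly 38 mm clear, and the iron is level. Settling, then handing in.

```bash
echo '[[0, 0, 0, 0, 0, 0], [0, 0, 0, 0, 0, 0], [0, 0, 0, 0, 0, 0], [0, 0, 0, 0, 0, 0], [0, 0, 0, 0, 0, 0], [0, 0, 0, 0, 0, 0]]' > next.json && python3 -m creep next.json; python3 -c "
from station import ticket;print(ticket.sign_off())"
```

```text
t: 12.68
ee_pos: [371.0, -331.2, 330.2]
eef_rot: [-0.025, 0.427, 0.904, 0.012]
force: [-0.4, -0.4, -1.6]
finger_gap: 24.3
gripper_force: 69.0
the job is handed in; nothing more can be done
None
```

I pressed the dish to its stop and it sprang back up, then drew the ball iron out and turned it level; the job was handed in at 12.7 s with the iron held steady, its ball about 4 cm above the middle of the dish.

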